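Put the turps away in the latched solvent locker

ROBOT

A 6-joint arm with a two-finger parallel gripper is mounted at the origin on a cart in front of the work surface, level with it; the furniture and walls round the work are solid. World frame = base frame: x ahead of the robot, y to its left, z up, the work surface at z = 0. Lengths are in m, angles in rad, forces in N, time in s.
With the tool pointing down it reaches from about 0.35 to 0.775 m from the base axis. Payload 5.5 kg.
Tool frame: the origin (TCP) lies midway between the tips of the shut fingers; the grasp point (between the pads) lies 19 mm behind it (grip_point_offset is the z of the grasp point in the tool frame, in m); z points along the fingers, y is the line along which they close (so a half turn about z gives the same grasp; the last joint's range is limited). The gripper opens to 85 mm and grips with 20 to 120 N. Pads are 22 mm wide; open, the fingers measure 114 mm over their backs; the gripper's body (76 mm by 85 mm) begins 54 mm behind the grasp point. The pads swing forward as they close: fully open they stand 13 mm farther back than shut.
Start: joints at [1.075, 0.313, 0.046, 1.304, 0, 1.431], TCP at [0.2, 0.539, 0.231] pointing down, gripper open.
Joint ranges: [-2.76, 2.76], [-0.86, 1.69], [-1.03, 1.26], [-2.2, 2.34], [-1.47, 1.5], [-3.14, 3.14]. Speed limits (rad/s): [2.57, 2.57, 3.14, 3.14, 3.14, 3.14].

INTERFACE

Orientations are given as [roll, pitch, yaw] about the fixed x, y, z axes, in that order (R = Rz(yaw) Ry(pitch) Rx(roll)).
In Python, from rig import read_state, read_camera, close_job, search_frame, pinpoint, grip_point_offset gives the robot as it stands.
- The arm moves only by the shell command python3 -m creep 'ROWS' [FORCE]. ROWS is JSON, a list of rows, each an object with "gripper": the opening in per cent of the stroke, from 0 (shut) to 100 (fully open); "dp": the shift along the tool's x, y, z in mm, a list of three; "turn": the turn, a rotation vector about the tool's x, y, z in degrees, a list of three. In form: [{"gripper": gripper, "dp": [dx, dy, dz], "turn": [rx, ry, rz]}, ...]. A call has 1 to 8 rows; each row shifts and turns the commanded pose from where the row before left it, along the tool's axes as they then stand; what a row does not reach is not made up. A row lasts 1/8 s, in which the tool goes at most 62.5 mm and 10.7 degrees, less where a joint would pass 70% of its speed; a pose out of reach is approached as far as the arm can. A call with a gripper value outside its range is refused whole. The fingers move at their own pace and stop on an object; FORCE is the grip in N (left out, the last holds). Time passes only in rows, so rows that do not move let the fingers close. It gives the time, the measured TCP pose, the force, the opening and the grip force at its end, in the units of the state.
- read_state(): the state, without advancing time (a new reading comes with each control period).
- read_camera(name): name is "scene" or "top" or "wrist"; returns a dict with "img" (420x560x3 uint8, red, green, blue), "intrinsics" (3x3 intrinsics, pixels), "T" (4x4, takes a point from camera to world coordinates). Camera axes: x right, y up, looking along -z (the intrinsics and any distortion apply to the point x, -y, -z); pixel columns grow to the right and rows downward; lengths in m; the calibration is good to about 2 mm. A picture is of the moment at which its call begins. There is no depth.
- close_job(): hands the job in; it is judged then, once.
Trained networks look in a picture, given as the dict that the camera call returned (one of the last four; its "shot" number tells which), for a name from the list of things; names that differ only in an ending like _2 or _b are one class to them, and where a whole thing is asked for, a point or a joint stands for the part that bears it (a point fixed in the world has none). Each returns a list of dicts, best first, with "p" (0 to 1); they miss things now and then, are a little off and sometimes report something else, mostly with a low value. They report only what shows in the picture. A call takes as long as a camera call. They do not tell look-alikes from the thing itself.
- search_frame(picture, name): "centre" ([x, y, z] in m, in world coordinates, good to about 4 mm: the middle of the surface that is visible of it).
- pinpoint(picture, name): "centre" ([x, y, z] in m, in world coordinates, good to about 4 mm: a listed point, or the origin of a listed thing).
The state is a dict: "clock": time; "qpos": joint angles; "qd": joint speeds; "joint_efforts": joint torques, N m; "ee_pos": TCP position; "eef_rot": TCP orientation; "force": force on the tool from outside, world axes, zero at the start; "moment": the same for the moment, N m; "grip_width": opening from 0.0 (shut) to 1.0 (fully open); "grasp_force": force on a finger pad.
Only numpy, scipy, OpenCV 4.12 (cv2) and the standard library are available. Lean on these libraries where they do the work, as an engineer would, in place of code of your own. Each camera call takes 0.05 s, during which the arm holds its last target. There are 200 camera calls.

TASK

Put the short grey turps pot away in the little steel solvent locker: press the gate's thumb lever down to lift the latch bar out of its catch, pull the gate and swing it wide open, stand the pot upright in the rack on the back of the gate, and swing the gate shut again until it is latched. Work gently, do not force the lever or the gate, keep the pot upright, and leave the other things where they are.

Things in the scene. Friction and masses are not known exactly. Their poses are not given: they have to be found in the camera images.
- locker: Grey steel solvent locker, 136 deep x 254 wide x 140 mm high with roof, on levelling feet in a flat steel spill tray fixed to the table; origin on the table under its centre, x points into it, y to its left seen from the front, z up. The feet are screwed out by 0 to 24 mm, new each time, not measured: the locker and all its parts stand that much higher than every height given here (roof 150).
- gate_hinge (a point): Point on the upright hinge axis of the barred gate that covers the locker's front; at the gate's left end, x -68, y +125 mm in the locker's frame. Axes as the locker's. The gate reaches 246 mm from here to its free (right) edge, is 10 mm thick (front face 10 mm in front of this axis, back face level with it when shut) and stands 20 to 140 mm above the table, plus the 0 to 24 mm.
- thumb_pad (a point): Fixed point: middle of the thumb lever's pad top (z 105 mm), gate shut, feet at their lowest; the pad is really 0 to 24 mm higher. Bright steel pad, 34 wide, on the gate's front near the free edge; 30 mm from here in to the gate's face, 12 mm out to a rolled lip that stands 8 mm up (8 thick): a tip on the pad can pull by the lip. Resists 1 to 3.5 N; hard stop 10 mm down.
- catch (a point): Fixed point: bottom of the catch inside the right wall, feet at their lowest. The latch bar on the gate's back lies in it by its weight and comes out only in the last quarter of the thumb lever's travel; it drops back when the lever is let go. Till then the gate has 3 mm play and must not be pulled. Pushing the gate shut (3 N) makes the bar ride over the catch's slope and drop in by itself.
- rack_shut (a point): Fixed point: where the middle of the rack's floor (z 32 mm, really 0 to 24 higher) is while the gate is shut; 69 mm behind the hinge axis, 120 mm to its right. The tray is on the gate's back and swings out with it: inside 66 mm across (away from the gate) x 135 mm along the gate, rims 19 mm high. The bar runs 85 mm above the floor, 26 to 32 mm behind the gate.
- gate (a joint): Gate angle in rad: 0 shut (rubber buffers), grows as it swings out towards the robot about its left edge (clockwise seen from above), stop at 1.75. Damped hinges with friction (0.5 to 1.5 N at the free edge) keep it where it is left. From 0.1 rad on the bar is past the catch and the lever need not be held. Thin sheet: press lever and latched gate with under 18 N, the rest under 30.
- turps_pot_mid (a point): Centre of the turps pot, half-way up: a plain grey round pot with a fixed lid, 52 mm in diameter and 50 mm high, 0.08 to 0.2 kg, loose, standing on the table right of the locker. z is its axis.
- medium_jar_mid (a point): Centre of the jar of oil medium, half-way up: amber, 48 mm in diameter, 66 mm high, loose, stands on the table; a bystander that may not be moved.
- gesso_pot_mid (a point): Centre of the blue and white gesso tub with black lid, half-way up: 68 mm in diameter, 85 mm high, loose, stands on the table; a bystander that may not be moved.
- eraser: Eraser, 23 x 55 x 14 mm, lies loose on the table; origin at the centre of its underside; a bystander that may not be moved.
- paint_tube_5: Purple paint tube, 42 x 120 x 28 mm, lies loose on the table left of the locker; origin at the centre of its underside; a bystander that may not be moved.
Mind the look-alikes: they are no part of the job. Of the things that look like the part that bears turps_pot_mid, take the one that is nearest to the robot's base at the start.

How it is judged:
By the outcome, as a careful person would: the job done as asked, in the order asked, and still so for the second after the job is handed in, with the robot touching nothing.
It also fails if it takes over 72 s, if anything falls off the work surface, if the arm or the gripper's body presses on something with over 40 N, if the wrist force passes 120 N, or if a joint passes its speed limit or range.

## Working session

There is one attempt and no reset: what is moved stays moved. The work goes in short steps, Python scripts to look and compute and a shell command to move; the robot and the scene stay as the last step left them, time stands still between calls to the robot, and variables do not carry over. Pictures are saved under pics/ and viewed, at most 10 in all, crops included, and the job is handed in when it is done.

```bash
ls; mkdir -p pics; cat > h.py <<'E'
import numpy as np, cv2
from rig import *
from scipy.spatial.transform import Rotation as R
def shot(cam,fn=None):
    p=read_camera(cam)
    if fn: cv2.imwrite('pics/'+fn,p['img'][:,:,::-1])
    return p
def proj(p,X):
    T=np.linalg.inv(p['T']);c=T[:3,:3]@np.array(X)+T[:3,3];c=c*[1,-1,-1]
    u=p['intrinsics']@c;return np.round(u[:2]/u[2]).astype(int)
def onz(p,u,v,z):
    d=np.linalg.inv(p['intrinsics'])@[u,v,1];d=p['T'][:3,:3]@(d*[1,-1,-1]);o=p['T'][:3,3]
    return o+d*(z-o[2])/d[2]
def tool(target):
    s=read_state();Rm=R.from_euler('xyz',s['eef_rot']).as_matrix()
    return Rm.T@(np.array(target)-s['ee_pos'])*1000
E
python3 - <<'E'
from h import *
np.set_printoptions(precision=4,suppress=True)
print(read_state(),grip_point_offset)
for cam in('scene','top'):
    p=shot(cam,cam+'0.png')
    print(cam,p['T'][:3,3],p['T'][:3,2])
    for n in['locker','gate_hinge','thumb_pad','catch','rack_shut','turps_pot_mid','medium_jar_mid','gesso_pot_mid','eraser','paint_tube_5']:
        for d in pinpoint(p,n)[:3]: print(n,np.round(d['centre'],4),round(d['p'],2),proj(p,d['centre']), {k:v for k,v in d.items() if k not in('centre','p')})
a=cv2.imread('pics/scene0.png')
E
```

```text
pics
{'clock': 0.0, 'qpos': array([ 1.0754,  0.314 ,  0.045 ,  1.3036, -0.    ,  1.4312]), 'qd': array([0.0001, 0.0012, 0.0016, 0.0009, 0.0003, 0.0012]), 'joint_efforts': array([  0.0004, -48.0622,  29.8538,   0.0193,  -0.    ,  -0.    ]), 'ee_pos': array([0.2001, 0.5385, 0.2304]), 'eef_rot': array([-3.1398, -0.0002,  2.7858]), 'force': array([-0.166 , -0.1817,  0.029 ]), 'moment': array([-0.0451,  0.0374,  0.0631]), 'grasp_force': 0.0, 'grip_width': 0.9982376295487162} -0.0187
scene [-0.0904 -0.3901  0.6254] [-0.6647 -0.5038  0.5516]
locker [0.6766 0.1793 0.0033] 0.74 [285 208] {}
gate_hinge [0.5913 0.2949 0.0802] 0.75 [231 183] {}
thumb_pad [0.5874 0.0902 0.1054] 0.65 [292 201] {}
catch [0.6607 0.0631 0.1195] 0.92 [319 188] {}
catch [0.6836 0.1893 0.0325] 0.42 [283 197] {}
rack_shut [0.6801 0.188  0.031 ] 0.69 [283 198] {}
turps_pot_mid [ 0.5494 -0.1794  0.027 ] 0.94 [384 283] {}
turps_pot_mid [ 0.6802 -0.0603  0.0292] 0.77 [363 232] {}
medium_jar_mid [ 0.436  -0.1826  0.0333] 0.65 [360 314] {}
gesso_pot_mid [ 0.7267 -0.1809  0.041 ] 0.61 [419 238] {}
eraser [ 0.3807 -0.053  -0.000
[... 174 characters left out ...]

locker [ 0.555  -0.1795  0.0257] 0.17 [384 215] {}
gate_hinge [0.5918 0.2944 0.084 ] 0.72 [222 195] {}
thumb_pad [0.5874 0.0866 0.104 ] 0.61 [295 197] {}
thumb_pad [ 0.4386 -0.184   0.0291] 0.45 [386 254] {}
catch [0.6591 0.0642 0.1166] 0.84 [303 171] {}
turps_pot_mid [ 0.5551 -0.1828  0.0278] 0.7 [385 215] {}
turps_pot_mid [ 0.6776 -0.063   0.0228] 0.54 [344 174] {}
medium_jar_mid [ 0.437  -0.1863  0.033 ] 0.83 [387 255] {}
gesso_pot_mid [ 0.7252 -0.179   0.0401] 0.58 [384 158] {}
gesso_pot_mid [0.6553 0.068  0.1197] 0.5 [302 172] {}
eraser [ 0.3847 -0.054  -0.0003] 0.43 [340 272] {}
paint_tube_5 [0.649  0.3726 0.0008] 0.75 [202 182] {}
paint_tube_5 [0.656  0.0667 0.1186] 0.73 [302 172] {}
```

```bash
python3 - <<'E'
import cv2,numpy as np
a=cv2.imread('pics/scene0.png')[130:350,190:460]
cv2.imwrite('pics/v1.png',cv2.resize(a,None,fx=2.7,fy=2.7,interpolation=2))
a=cv2.imread('pics/top0.png')[120:300,180:440]
cv2.imwrite('pics/v2.png',cv2.resize(a,None,fx=3,fy=3,interpolation=2))
E
```

```text
(no output)
```

View pics/v1.png

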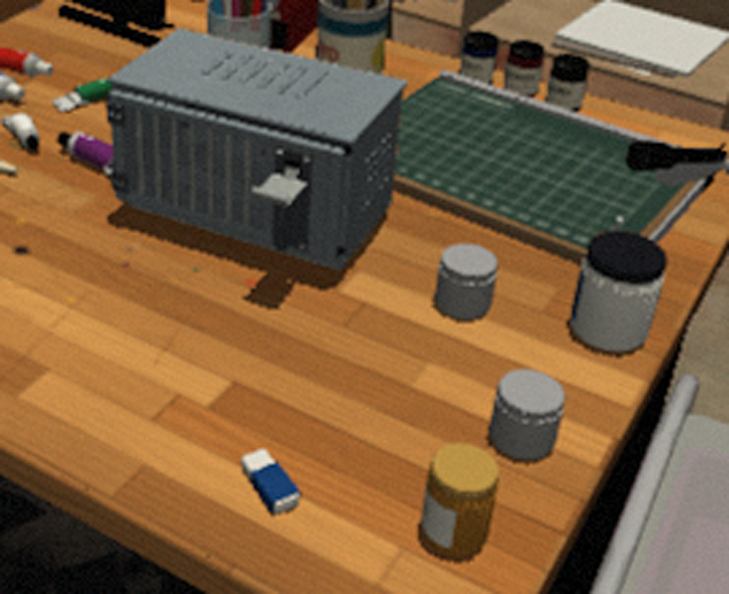

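View pics/v2.png

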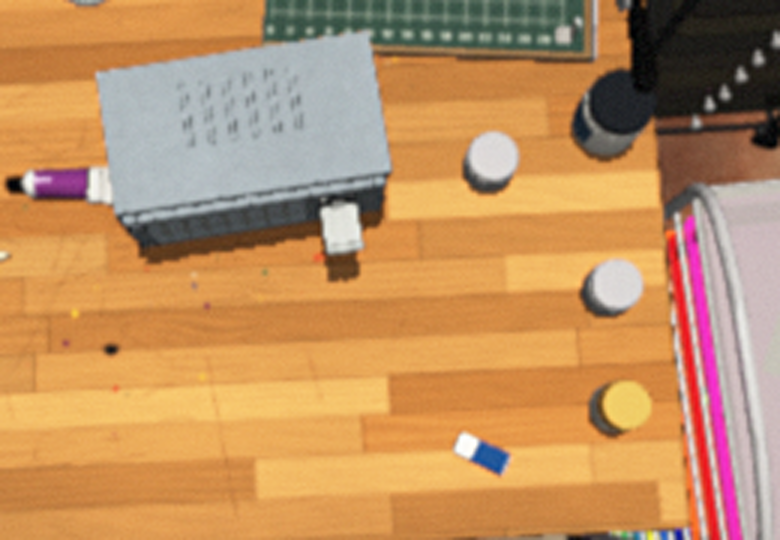

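Look-alikes for the turps pot are the grey pot at scene px (363,234), world (0.68,-0.06), and the grey pot at scene px (385,284), world (0.552,-0.181). The second is nearer the base (0.58 m against 0.68 m), so I choose that one. The amber jar (360,314) and the tub (419,238) don't match the description. The locker is shut and the pad is at scene px (294,200).

```bash
python3 - <<'E'
from h import *
from scipy.optimize import least_squares
np.set_printoptions(precision=4,suppress=True)
P={c:shot(c) for c in('scene','top')}
uv={'top':[(180+u/3,120+v/3) for u,v in[(97,72),(370,33),(390,172),(118,212)]],'scene':[(190+u/2.7,130+v/2.7) for u,v in[(175,30),(405,80),(348,152),(110,82)]]}
def pr(p,X):
    T=np.linalg.inv(p['T']);c=(T[:3,:3]@X+T[:3,3])*[1,-1,-1];u=p['intrinsics']@c;return u[:2]/u[2]
def corners(q):
    x,y,a,z,L,W=q;c,s=np.cos(a),np.sin(a)
    return [np.array([x+c*l-s*w,y+s*l+c*w,z]) for l,w in[(L/2,W/2),(L/2,-W/2),(-L/2,-W/2),(-L/2,W/2)]]
f=lambda q:np.concatenate([pr(P[c],X)-uv[c][i] for c in P for i,X in enumerate(corners(q))])
r=least_squares(f,[.68,.18,.15,.16,.136,.254]);print(r.x,np.abs(r.fun).max())
# pad triangulate: near edge/center pixels
def tri(a,b):
    A=[];B=[]
    o=[];d=[]
    for c,(u,v) in(('scene',a),('top',b)):
        p=P[c];dd=p['T'][:3,:3]@((np.linalg.inv(p['intrinsics'])@[u,v,1])*[1,-1,-1]);dd/=np.linalg.norm(dd)
        M=np.eye(3)-np.outer(dd,dd);A.append(M);B.append(M@p['T'][:3,3])
    return np.linalg.solve(sum(A),sum(B))
s=lambda u,v:(190+u/2.7,130+v/2.7)
t=lambda u,v:(180+u/3,120+v/3)
print('lip L,R',tri(s(255,190),t(328,252)),tri(s(291,206),t(362,247)))
print('lidA',tri(s(530,389),t(614,285)))
for c in P:
  for n in('thumb_pad','turps_pot_mid'):print(c,n,[(np.round(d['centre'],4),round(d['p'],2)) for d in pinpoint(P[c],n)[:2]],[(np.round(d['centre'],4),round(d['p'],2)) for d in search_frame(P[c],n)[:2]])
E
```

```text
[0.6782 0.1818 0.1734 0.148  0.1345 0.2516] 2.4019055059069103
lip L,R [0.567  0.1004 0.1133] [0.5744 0.068  0.1059]
lidA [ 0.5516 -0.1782  0.0497]
scene thumb_pad [(array([0.5884, 0.0867, 0.1017]), 0.83)] [(array([0.6372, 0.1609, 0.1149]), 0.76)]
scene turps_pot_mid [(array([ 0.5483, -0.1776,  0.0275]), 0.9), (array([ 0.6839, -0.0607,  0.0295]), 0.86)] [(array([ 0.5353, -0.1855,  0.0409]), 0.94), (array([ 0.6618, -0.0706,  0.0427]), 0.86)]
top thumb_pad [(array([0.5865, 0.0866, 0.1052]), 0.95), (array([ 0.4338, -0.1862,  0.0305]), 0.28)] [(array([0.6579, 0.1736, 0.1529]), 0.62)]
top turps_pot_mid [(array([ 0.5532, -0.1827,  0.0267]), 0.76), (array([ 0.6754, -0.0618,  0.0207]), 0.62)] [(array([ 0.6727, -0.0586,  0.0464]), 0.84), (array([ 0.5495, -0.1793,  0.0536]), 0.51)]
```

```bash
python3 -m creep '[{"gripper":0,"dp":[-52,-28,3],"turn":[0,0,0]},{"gripper":0,"dp":[-52,-28,3],"turn":[0,0,0]},{"gripper":0,"dp":[-52,-28,3],"turn":[0,0,0]},{"gripper":0,"dp":[-52,-28,3],"turn":[0,0,0]},{"gripper":0,"dp":[-52,-28,3],"turn":[0,0,0]},{"gripper":0,"dp":[-52,-28,3],"turn":[0,0,0]},{"gripper":0,"dp":[-52,-28,3],"turn":[0,0,0]},{"gripper":0,"dp":[-52,-28,3],"turn":[0,0,0]}]' 30
cat >> h.py <<'E'
HP=np.array([.591,.294]);A=.165
def G(x,y,th=0):  # hinge/gate-frame point (x behind gate, y left) to world at gate angle th
    a=A-th;c,s=np.cos(a),np.sin(a);return HP+[c*x-s*y,s*x+c*y]
def go(xy,z,yaw):
    """print tool-frame shift (mm), applied before the turn, and turn about tool z (deg)"""
    s=read_state();d=tool([*xy,z]);e=s['eef_rot']
    print('pos',np.round(s['ee_pos'],4),'rpy',np.round(e,3),'F',np.round(s['force'],1),'dp',np.round(d,1),'turnz',np.round(-np.degrees((yaw-e[2]+np.pi)%(2*np.pi)-np.pi),1),'t',round(s['clock'],2))
E
python3 -c "
from h import *
go(G(-.035,-.204),.19,np.pi+A)"
```

```text
clock: 2.6
ee_pos: [0.5135, 0.1825, 0.2075]
eef_rot: [3.141, 0.001, 2.786]
force: [1.0, 0.8, 0.8]
grip_width: -0.002
grasp_force: 0.0
pos [0.5135 0.1825 0.2075] rpy [3.141e+00 1.000e-03 2.786e+00] F [1.  0.8 0.8] dp [-105.   -62.9   17.5] turnz -29.8 t 2.6
```

```bash
python3 -m creep '[{"gripper":0,"dp":[-35,-21,6],"turn":[0,0,0]},{"gripper":0,"dp":[-35,-21,6],"turn":[0,0,0]},{"gripper":0,"dp":[-35,-21,6],"turn":[0,0,0]},{"gripper":0,"dp":[0,0,0],"turn":[0,0,-10]},{"gripper":0,"dp":[0,0,0],"turn":[0,0,-10]},{"gripper":0,"dp":[0,0,0],"turn":[0,0,-9.8]},{"gripper":0,"dp":[0,0,0],"turn":[0,0,0]}]'
python3 - <<'E'
from h import *
go(G(-.035,-.204),.15,np.pi+A)
p=shot('wrist','w1.png')
s=read_state();Rm=R.from_euler('xyz',s['eef_rot']).as_matrix()
print(np.round(Rm.T@(p['T'][:3,3]-s['ee_pos']),3))
for n in('thumb_pad','gate_hinge','catch'):print(n,[(np.round(d['centre'],4),round(d['p'],2)) for d in pinpoint(p,n)[:2]])
E
```

```text
clock: 3.48
ee_pos: [0.5887, 0.0884, 0.1893]
eef_rot: [3.142, -0.0, -2.979]
force: [-0.5, -0.5, 0.3]
grip_width: -0.004
grasp_force: 0.0
pos [0.5887 0.0884 0.1893] rpy [ 3.142 -0.    -2.979] F [-0.5 -0.5  0.3] dp [-1.  -1.6 39.3] turnz -0.2 t 3.48
[ 0.082  0.    -0.144]
thumb_pad [(array([0.5863, 0.0893, 0.1041]), 0.95)]
gate_hinge [(array([0.5934, 0.2938, 0.0789]), 0.82)]
catch [(array([0.6657, 0.064 , 0.1212]), 0.84)]
```

View pics/w1.png

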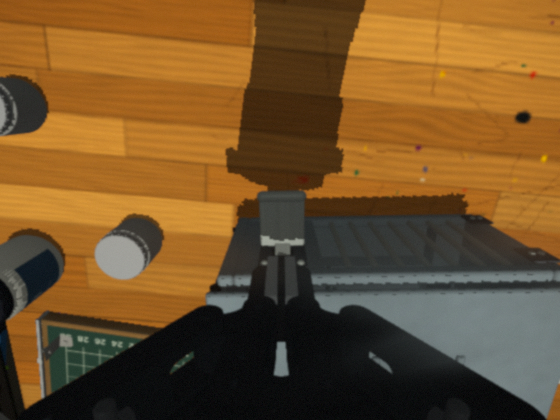

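The wrist view shows the shut tips centred over the thumb pad (cols 260-305, rows 195-245) with the gate shut behind it. I'll descend and feel for the pad.

```bash
python3 -m creep '[{"gripper":0,"dp":[0,-1,17],"turn":[0,0,0]},{"gripper":0,"dp":[0,0,17],"turn":[0,0,0]},{"gripper":0,"dp":[0,0,16],"turn":[0,0,0]},{"gripper":0,"dp":[0,0,3],"turn":[0,0,0]},{"gripper":0,"dp":[0,0,3],"turn":[0,0,0]}]'; python3 -m creep '[{"gripper":0,"dp":[0,0,3],"turn":[0,0,0]},{"gripper":0,"dp":[0,0,3],"turn":[0,0,0]}]';python3 -m creep '[{"gripper":0,"dp":[0,0,3],"turn":[0,0,0]},{"gripper":0,"dp":[0,0,0],"turn":[0,0,0]}]'
```

```text
clock: 4.3
ee_pos: [0.5891, 0.0876, 0.1334]
eef_rot: [3.142, 0.0, -2.977]
force: [-0.7, 0.3, 0.1]
grip_width: 0.0
grasp_force: 0.0
clock: 4.55
ee_pos: [0.5892, 0.0875, 0.1276]
eef_rot: [-3.142, 0.001, -2.977]
force: [-1.0, -0.1, -0.3]
grip_width: 0.002
grasp_force: 0.0
clock: 4.8
ee_pos: [0.5887, 0.0875, 0.1241]
eef_rot: [3.141, -0.0, -2.977]
force: [0.2, -0.3, 0.7]
grip_width: -0.0
grasp_force: 0.0
```

```bash
for i in 1 2 3 4; do python3 -m creep '[{"gripper":0,"dp":[0,0,3],"turn":[0,0,0]},{"gripper":0,"dp":[0,0,0],"turn":[0,0,0]}]' | egrep 'pos|force:'; done; python3 - <<'E'
from rig import *;print(read_state()['force'],read_state()['moment'])
E
```

```text
ee_pos: [0.5887, 0.0875, 0.121]
force: [0.0, -0.2, 0.0]
grasp_force: 0.0
ee_pos: [0.5887, 0.0875, 0.118]
force: [-1.0, -0.7, 0.8]
grasp_force: 0.0
ee_pos: [0.5887, 0.0875, 0.115]
force: [0.8, 0.5, -0.5]
grasp_force: 0.0
ee_pos: [0.5887, 0.0875, 0.112]
force: [0.8, -0.1, 0.0]
grasp_force: 0.0
[ 0.79738406 -0.09268824  0.02475386] [-0.03898836  0.02084879 -0.04268342]
```

```bash
for i in 1 2 3; do python3 -m creep '[{"gripper":0,"dp":[0,0,2],"turn":[0,0,0]},{"gripper":0,"dp":[0,0,0],"turn":[0,0,0]}]' | egrep 'pos|^force:'; done
```

```text
ee_pos: [0.5888, 0.0875, 0.1101]
force: [0.1, -0.7, 0.6]
ee_pos: [0.5889, 0.0875, 0.1083]
force: [0.0, 0.2, -0.1]
ee_pos: [0.5893, 0.0876, 0.1066]
force: [1.0, 0.5, 1.7]
```

```bash
python3 -m creep '[{"gripper":0,"dp":[0,0,2],"turn":[0,0,0]},{"gripper":0,"dp":[0,0,0],"turn":[0,0,0]}]' | egrep 'pos|^force:'; python3 - <<'E'
from h import *
p=shot('scene');a=p['img'][150:250,240:340,::-1]
cv2.imwrite('pics/s2.png',cv2.resize(a,None,fx=6,fy=6,interpolation=2))
p=shot('wrist');a=p['img'][150:330,190:380,::-1]
E
```

```text
ee_pos: [0.5891, 0.0877, 0.1045]
force: [1.6, 0.9, 3.5]
```

View pics/s2.png

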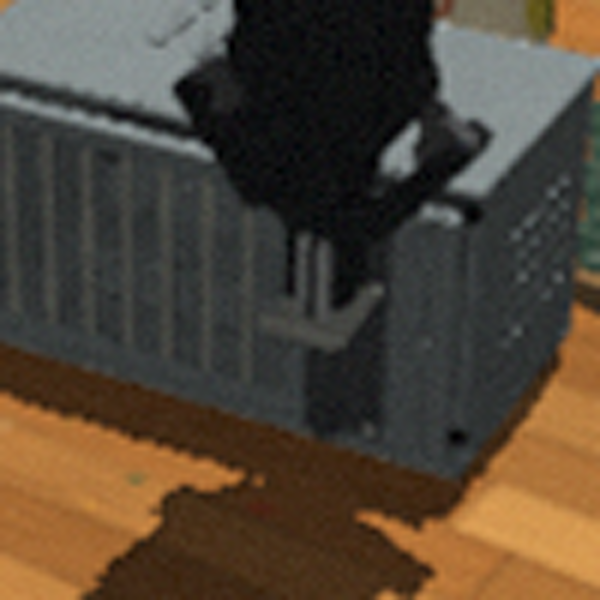

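The tips stand on the pad behind the lip (crop 320,330). Contact came at z≈0.107, so the feet are out by about 2 mm. Pressing on.

```bash
for i in 1 2; do python3 -m creep '[{"gripper":0,"dp":[0,0,2],"turn":[0,0,0]},{"gripper":0,"dp":[0,0,0],"turn":[0,0,0]}]' | egrep 'pos|^force:'; done;  python3 -m creep '[{"gripper":0,"dp":[0,0,1.5],"turn":[0,0,0]},{"gripper":0,"dp":[0,0,0],"turn":[0,0,0]}]' | egrep 'pos|^force:'
```

```text
ee_pos: [0.5889, 0.0878, 0.1023]
force: [1.0, 2.4, 5.4]
ee_pos: [0.5895, 0.0879, 0.1012]
force: [0.6, 2.0, 8.7]
ee_pos: [0.5905, 0.0879, 0.1009]
force: [-0.1, 3.2, 11.9]
```

```bash
for i in 1 2 3; do python3 -m creep '[{"gripper":0,"dp":[2,0,0],"turn":[0,0,0]},{"gripper":0,"dp":[2,0,0],"turn":[0,0,0]},{"gripper":0,"dp":[0,0,0],"turn":[0,0,0]}]' | egrep 'pos|^force:'; done
```

```text
ee_pos: [0.5865, 0.0877, 0.1009]
force: [-0.6, 5.1, 12.2]
ee_pos: [0.5826, 0.0875, 0.1009]
force: [0.1, 4.7, 12.8]
ee_pos: [0.5785, 0.087, 0.1008]
force: [0.6, 6.6, 12.2]
```

```bash
python3 - <<'E'
from h import *
p=shot('scene');a=p['img'][150:250,240:340,::-1]
q=shot('wrist');b=q['img'][170:310,190:330,::-1]
cv2.imwrite('pics/s3.png',np.hstack([cv2.resize(a,(400,400),interpolation=2),cv2.resize(b,(400,400),interpolation=2)]))
E
```

```text
(no output)
```

View pics/s3.png

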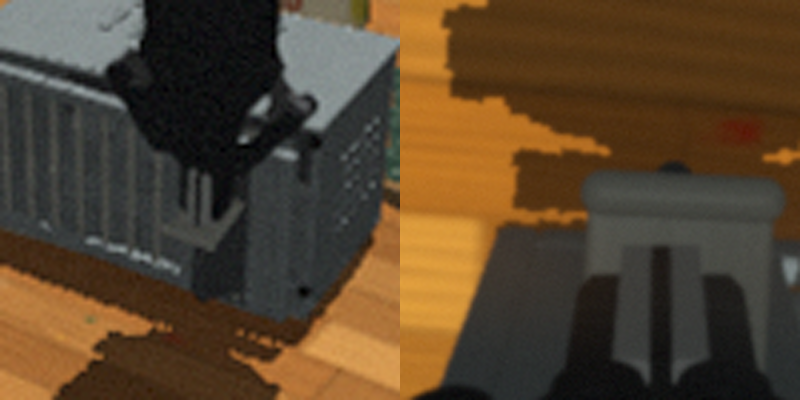

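```bash
python3 -m creep '[{"gripper":0,"dp":[6,3,0],"turn":[0,0,3]},{"gripper":0,"dp":[6,3,0],"turn":[0,0,3]},{"gripper":0,"dp":[8,2,-1],"turn":[0,0,2]},{"gripper":0,"dp":[7,1.5,-1],"turn":[0,0,2]},{"gripper":0,"dp":[0,0,0],"turn":[0,0,0]}]'
python3 - <<'E'
from h import *
p=shot('scene');a=p['img'][140:260,220:340,::-1]
q=shot('wrist');b=q['img'][170:310,190:330,::-1]
cv2.imwrite('pics/s4.png',np.hstack([cv2.resize(a,(400,400),interpolation=2),cv2.resize(b,(400,400),interpolation=2)]))
E
```

```text
clock: 9.5
ee_pos: [0.5486, 0.0917, 0.1011]
eef_rot: [-3.14, -0.0, 3.131]
force: [-1.2, -2.8, 6.9]
grip_width: -0.002
grasp_force: 3.3
```

View pics/s4.png

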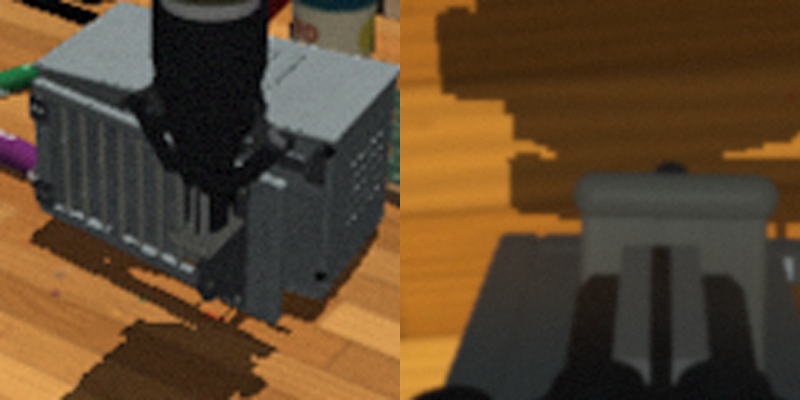

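```bash
python3 -m creep '[{"gripper":0,"dp":[10.6,2.4,0],"turn":[0,0,3]},{"gripper":0,"dp":[10.6,2.4,0],"turn":[0,0,3]},{"gripper":0,"dp":[10.6,2.4,0],"turn":[0,0,3]},{"gripper":0,"dp":[10.6,2.4,0],"turn":[0,0,3]},{"gripper":0,"dp":[10.6,2.4,0],"turn":[0,0,3]},{"gripper":0,"dp":[10.6,2.4,0],"turn":[0,0,3]},{"gripper":0,"dp":[10.6,2.4,0],"turn":[0,0,3]},{"gripper":0,"dp":[10.6,2.4,0],"turn":[0,0,3]}]'
cat >> h.py <<'E'
def gp():
    s=read_state();th=(np.pi+A-s['eef_rot'][2]+np.pi)%(2*np.pi)-np.pi
    a=A-th;c,q=np.cos(a),np.sin(a);d=s['ee_pos'][:2]-HP
    print('th_tool',round(th,3),'gate-frame',np.round([c*d[0]+q*d[1],-q*d[0]+c*d[1]],4),'F',np.round(s['force'],1),'q',np.round(s['qpos'],2))
E
python3 -c "
from h import *
gp()"
```

```text
clock: 10.6
ee_pos: [0.4702, 0.1269, 0.101]
eef_rot: [-3.14, 0.001, 2.711]
force: [0.6, -1.9, 5.5]
grip_width: 0.001
grasp_force: 2.9
th_tool 0.596 gate-frame [-0.04   -0.2023] F [ 0.6 -1.9  5.5] q [ 0.1   0.23 -0.4   0.94 -0.    0.53]
```

```bash
python3 -m creep '[{"gripper":0,"dp":[12.3,2.8,0],"turn":[0,0,3.5]},{"gripper":0,"dp":[12.3,2.8,0],"turn":[0,0,3.5]},{"gripper":0,"dp":[12.3,2.8,0],"turn":[0,0,3.5]},{"gripper":0,"dp":[12.3,2.8,0],"turn":[0,0,3.5]},{"gripper":0,"dp":[12.3,2.8,0],"turn":[0,0,3.5]},{"gripper":0,"dp":[12.3,2.8,0],"turn":[0,0,3.5]},{"gripper":0,"dp":[12.3,2.8,0],"turn":[0,0,3.5]},{"gripper":0,"dp":[12.3,2.8,0],"turn":[0,0,3.5]}]'
python3 -c "
from h import *
gp()
p=shot('scene','s5.png')"
```

```text
clock: 11.6
ee_pos: [0.406, 0.2038, 0.101]
eef_rot: [3.141, 0.001, 2.222]
force: [2.3, -0.3, 4.8]
grip_width: 0.001
grasp_force: 2.3
th_tool 1.085 gate-frame [-0.0404 -0.2019] F [ 2.3 -0.3  4.8] q [ 0.29  0.17 -0.48  0.92 -0.    1.21]
```

View pics/s5.png

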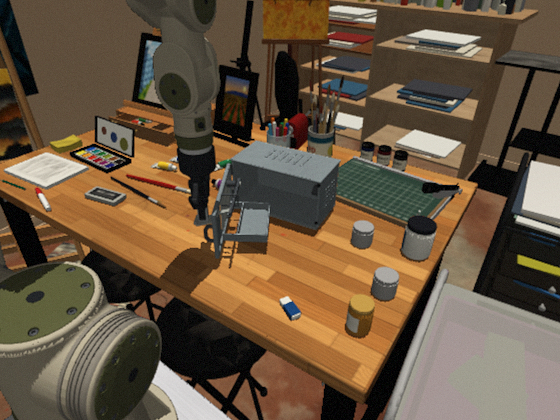

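The scene view shows the gate at about 60° with the rack on its back and the tips on the lever pad (200,215). I'll continue to about 87°, then lift off.

```bash
python3 -m creep '[{"gripper":0,"dp":[12.3,2.8,0],"turn":[0,0,3.5]},{"gripper":0,"dp":[12.3,2.8,0],"turn":[0,0,3.5]},{"gripper":0,"dp":[12.3,2.8,0],"turn":[0,0,3.5]},{"gripper":0,"dp":[12.3,2.8,0],"turn":[0,0,3.5]},{"gripper":0,"dp":[12.3,2.8,0],"turn":[0,0,3.5]},{"gripper":0,"dp":[12.3,2.8,0],"turn":[0,0,3.5]},{"gripper":0,"dp":[12.3,2.8,0],"turn":[0,0,3.5]},{"gripper":0,"dp":[0,0,0],"turn":[0,0,0]}]'
python3 -c "
from h import *
gp()"
python3 -m creep '[{"gripper":0,"dp":[0,0,-5],"turn":[0,0,0]},{"gripper":0,"dp":[0,0,-10],"turn":[0,0,0]},{"gripper":0,"dp":[0,0,-40],"turn":[0,0,0]},{"gripper":0,"dp":[0,0,-40],"turn":[0,0,0]}]'
python3 -c "
from h import *
go([.552,-.181],.13,np.pi)"
```

```text
clock: 12.65
ee_pos: [0.3851, 0.2893, 0.1009]
eef_rot: [3.14, 0.0, 1.799]
force: [2.4, 1.7, 3.2]
grip_width: -0.0
grasp_force: 1.9
th_tool 1.508 gate-frame [-0.0419 -0.2016] F [2.4 1.7 3.2] q [ 0.48  0.22 -0.42  0.93 -0.    1.82]
clock: 13.15
ee_pos: [0.383, 0.2878, 0.1965]
eef_rot: [-3.139, 0.001, 1.796]
force: [1.6, 0.8, 0.1]
grip_width: 0.0
grasp_force: 0.0
pos [0.383  0.2878 0.1965] rpy [-3.139e+00  1.000e-03  1.796e+00] F [1.6 0.8 0.1] dp [-494.6   60.1   66.7] turnz -77.1 t 13.15
```

```bash
python3 -m creep '[{"gripper":0,"dp":[-50,6,0],"turn":[0,0,0]},{"gripper":0,"dp":[-50,6,0],"turn":[0,0,0]},{"gripper":50,"dp":[-50,6,0],"turn":[0,0,0]},{"gripper":100,"dp":[-50,6,0],"turn":[0,0,0]},{"gripper":100,"dp":[-50,6,0],"turn":[0,0,0]},{"gripper":100,"dp":[-50,6,0],"turn":[0,0,0]},{"gripper":100,"dp":[-50,6,0],"turn":[0,0,0]},{"gripper":100,"dp":[-50,6,5],"turn":[0,0,0]}]'
python3 -m creep '[{"gripper":100,"dp":[-50,6,8],"turn":[0,0,0]},{"gripper":100,"dp":[-40,6,8],"turn":[0,0,0]},{"gripper":100,"dp":[0,0,0],"turn":[0,0,0]}]'
python3 - <<'E'
from h import *
for c in('wrist','top'):
    p=shot(c,c+'6.png');
    for d in pinpoint(p,'turps_pot_mid')[:2]:print(c,np.round(d['centre'],4),round(d['p'],2),proj(p,d['centre']))
go([.552,-.180],.1,1.806)
E
```

```text
clock: 14.15
ee_pos: [0.5199, -0.0922, 0.1912]
eef_rot: [-3.141, -0.001, 1.796]
force: [-0.0, 1.0, 0.2]
grip_width: 1.0
grasp_force: 0.0
clock: 14.52
ee_pos: [0.5515, -0.178, 0.1735]
eef_rot: [-3.139, -0.001, 1.793]
force: [-0.8, 0.4, -0.8]
grip_width: 0.999
grasp_force: 0.0
wrist [ 0.674  -0.0586  0.0255] 0.95 [449  94]
wrist [ 0.5511 -0.1801  0.0251] 0.67 [280 195]
top [ 0.6783 -0.0629  0.0205] 0.72 [344 174]
top [ 0.5496 -0.1816  0.026 ] 0.71 [384 217]
pos [ 0.5514 -0.1745  0.175 ] rpy [-3.141e+00 -1.000e-03  1.797e+00] F [ 0.4 -0.8  0.1] dp [-5.6 -0.6 75. ] turnz -0.5 t 14.72
```

View pics/wrist6.png

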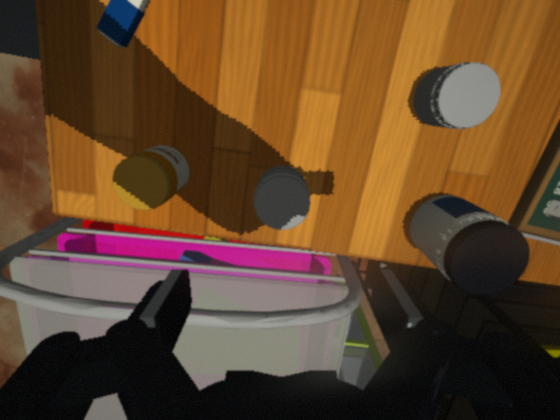

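Chosen pot is at wrist px (282,197), midway between the open fingers. The look-alike is at (457,95), the jar at (150,178) and the tub at (470,245), and all are clear. Descending to grasp.

```bash
python3 -m creep '[{"gripper":100,"dp":[-5.6,-0.6,30],"turn":[0,0,0]},{"gripper":100,"dp":[0,0,30],"turn":[0,0,0]},{"gripper":100,"dp":[0,0,30],"turn":[0,0,0]},{"gripper":100,"dp":[0,0,30],"turn":[0,0,0]},{"gripper":100,"dp":[0,0,24],"turn":[0,0,0]},{"gripper":100,"dp":[0,0,14],"turn":[0,0,0]},{"gripper":100,"dp":[0,0,0],"turn":[0,0,0]}]' 30
python3 -m creep '[{"gripper":0,"dp":[0,0,0],"turn":[0,0,0]},{"gripper":0,"dp":[0,0,0],"turn":[0,0,0]},{"gripper":0,"dp":[0,0,0],"turn":[0,0,0]},{"gripper":0,"dp":[0,0,0],"turn":[0,0,0]},{"gripper":0,"dp":[0,0,0],"turn":[0,0,0]}]' 30
```

```text
clock: 15.6
ee_pos: [0.5522, -0.18, 0.0164]
eef_rot: [-3.14, -0.001, 1.797]
force: [-0.7, -1.1, -0.1]
grip_width: 1.001
grasp_force: 0.0
clock: 16.23
ee_pos: [0.5538, -0.1814, 0.0182]
eef_rot: [3.14, 0.001, 1.796]
force: [-0.2, 1.6, 6.7]
grip_width: 0.598
grasp_force: 31.5
```

```bash
python3 -m creep '[{"gripper":0,"dp":[0,0,-10],"turn":[0,0,0]},{"gripper":0,"dp":[0,0,-40],"turn":[0,0,0]},{"gripper":0,"dp":[0,0,-50],"turn":[0,0,0]},{"gripper":0,"dp":[0,0,-40],"turn":[0,0,0]},{"gripper":0,"dp":[20,0,0],"turn":[0,0,0]},{"gripper":0,"dp":[30,0,0],"turn":[0,0,0]},{"gripper":0,"dp":[0,0,0],"turn":[0,0,0]}]' 30
python3 - <<'E'
from h import *
th=1.508;out=[]
for c,(x0,y0,x1,y1),f in(('top',(190,160,300,300),4),('scene',(190,150,310,280),4)):
    p=shot(c,c+'7.png');a=cv2.resize(p['img'][y0:y1,x0:x1,::-1],None,fx=f,fy=f,interpolation=2)
    def poly(pts,col):
        q=[((proj(p,[*G(x,y,th),z])*1.0-[x0,y0])*f).astype(int) for x,y,z in pts]
        cv2.polylines(a,[np.array(q)],True,col,1)
    poly([(.036,-.0525,.053),(.102,-.0525,.053),(.102,-.1875,.053),(.036,-.1875,.053)],(0,0,255))
    poly([(-.01,0,.142),(0,0,.142),(0,-.246,.142),(-.01,-.246,.142)],(0,255,0))
    out.append(cv2.resize(a,(400,500)))
cv2.imwrite('pics/ov1.png',np.hstack(out))
go(G(.071,-.12,th),.15,1.806)
E
```

```text
clock: 17.1
ee_pos: [0.5399, -0.1297, 0.1558]
eef_rot: [-3.139, -0.002, 1.799]
force: [-0.2, -0.3, -1.1]
grip_width: 0.596
grasp_force: 32.1
pos [ 0.5411 -0.1316  0.156 ] rpy [-3.140e+00 -1.000e-03  1.797e+00] F [ 0.4 -0.1 -1.4] dp [332.4  24.3   6.2] turnz -0.5 t 17.2
```

View pics/ov1.png

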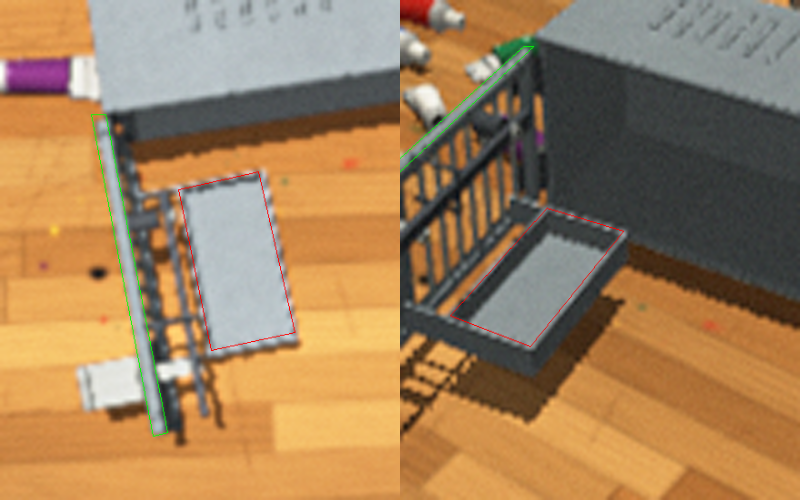

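The overlay matches the picture: gate edge in green, inner rim of the tray in red, both within 1-2 mm. So the gate is at about 1.51 rad. Carrying the pot over the rack.

```bash
python3 -m creep '[{"gripper":0,"dp":[25,2,0],"turn":[0,0,0]},{"gripper":0,"dp":[45,3,0],"turn":[0,0,0]},{"gripper":0,"dp":[50,4,0],"turn":[0,0,0]},{"gripper":0,"dp":[50,4,0],"turn":[0,0,0]},{"gripper":0,"dp":[50,4,0],"turn":[0,0,0]},{"gripper":0,"dp":[50,4,0],"turn":[0,0,0]},{"gripper":0,"dp":[40,2,0],"turn":[0,0,0]},{"gripper":0,"dp":[22,1,0],"turn":[0,0,-0.5]}]' 30
python3 -m creep '[{"gripper":0,"dp":[0,0,0],"turn":[0,0,0]},{"gripper":0,"dp":[0,0,0],"turn":[0,0,0]}]'
python3 - <<'E'
from h import *
th=1.508
for c in('top','scene','wrist'):
    p=shot(c,c+'8.png')
    for d in pinpoint(p,'turps_pot_mid')[:3]:print(c,np.round(d['centre'],4),round(d['p'],2))
s=read_state();print('exp pot',s['ee_pos']+[0,0,.007])
go(G(.071,-.12,th),.054,1.798)
E
```

```text
clock: 18.2
ee_pos: [0.4906, 0.1982, 0.1562]
eef_rot: [-3.141, -0.0, 1.806]
force: [0.4, -0.2, -1.7]
grip_width: 0.594
grasp_force: 32.1
clock: 18.45
ee_pos: [0.4911, 0.1959, 0.1564]
eef_rot: [-3.141, 0.0, 1.804]
force: [-0.3, -0.3, -2.1]
grip_width: 0.598
grasp_force: 32.1
top [ 0.6768 -0.0643  0.0203] 0.79
top [ 0.3864 -0.0476  0.001 ] 0.38
scene [ 0.6825 -0.0593  0.0291] 0.78
scene [0.4875 0.1933 0.1623] 0.57
wrist [0.4897 0.1988 0.1635] 0.67
exp pot [0.49115756 0.19594522 0.16381468]
pos [0.4912 0.1959 0.1568] rpy [ 3.142 -0.     1.804] F [-0.4  0.1 -1.5] dp [  2.   -0.6 102.8] turnz 0.3 t 18.75
```

```bash
python3 -m creep '[{"gripper":0,"dp":[2,-0.6,15],"turn":[0,0,0]},{"gripper":0,"dp":[0,0,22],"turn":[0,0,0]},{"gripper":0,"dp":[0,0,22],"turn":[0,0,0]},{"gripper":0,"dp":[0,0,20],"turn":[0,0,0]},{"gripper":0,"dp":[0,0,14],"turn":[0,0,0]},{"gripper":0,"dp":[0,0,3],"turn":[0,0,0]},{"gripper":0,"dp":[0,0,0],"turn":[0,0,0]}]'
for i in 1 2 3; do python3 -m creep '[{"gripper":0,"dp":[0,0,1.5],"turn":[0,0,0]},{"gripper":0,"dp":[0,0,0],"turn":[0,0,0]}]' | egrep 'pos|^force:'; done
```

```text
clock: 19.62
ee_pos: [0.49, 0.1986, 0.0609]
eef_rot: [3.141, -0.0, 1.805]
force: [-0.3, 0.0, -1.6]
grip_width: 0.594
grasp_force: 32.0
ee_pos: [0.4903, 0.1986, 0.0598]
force: [0.0, -0.4, -1.9]
ee_pos: [0.4898, 0.1985, 0.0578]
force: [-0.2, 0.9, -2.1]
ee_pos: [0.4898, 0.1985, 0.0562]
force: [-0.3, 0.5, -1.8]
```

```bash
for i in 1 2; do python3 -m creep '[{"gripper":0,"dp":[0,0,1.5],"turn":[0,0,0]},{"gripper":0,"dp":[0,0,0],"turn":[0,0,0]}]' | egrep 'pos|^force:'; done
```

```text
ee_pos: [0.4897, 0.1985, 0.0546]
force: [-0.2, 0.2, -1.3]
ee_pos: [0.49, 0.1986, 0.0534]
force: [-0.9, 0.6, -0.6]
```

```bash
python3 -m creep '[{"gripper":0,"dp":[0,0,1.2],"turn":[0,0,0]},{"gripper":0,"dp":[0,0,0],"turn":[0,0,0]}]' | egrep 'pos|^force:'
```

```text
ee_pos: [0.4901, 0.1985, 0.0533]
force: [-2.9, -2.1, 9.3]
```

```bash
python3 -m creep '[{"gripper":0,"dp":[0,0,-1],"turn":[0,0,0]},{"gripper":82,"dp":[0,0,0],"turn":[0,0,0]},{"gripper":82,"dp":[0,0,0],"turn":[0,0,0]},{"gripper":82,"dp":[0,0,0],"turn":[0,0,0]},{"gripper":82,"dp":[0,0,-5],"turn":[0,0,0]},{"gripper":82,"dp":[0,0,-20],"turn":[0,0,0]},{"gripper":82,"dp":[0,0,-40],"turn":[0,0,0]},{"gripper":82,"dp":[0,0,-40],"turn":[0,0,0]}]'
python3 - <<'E'
from h import *
th=1.508
for c in('top','scene','wrist'):
    p=shot(c,c+'9.png')
    for d in pinpoint(p,'turps_pot_mid')[:3]:print(c,np.round(d['centre'],4),round(d['p'],2))
print('expected',G(.071,-.12,th))
go(G(-.06,-.166,th),.21,1.806)
E
```

```text
clock: 22.12
ee_pos: [0.4896, 0.1984, 0.1593]
eef_rot: [-3.141, -0.0, 1.805]
force: [-0.5, -0.1, -0.4]
grip_width: 0.82
grasp_force: 0.0
top [ 0.6765 -0.0625  0.0205] 0.83
scene [0.4877 0.2006 0.0615] 0.93
scene [ 0.6801 -0.0633  0.0289] 0.88
wrist [0.4884 0.1986 0.0596] 0.74
expected [0.49013405 0.19773442]
pos [0.4892 0.1983 0.1573] rpy [-3.14  -0.     1.805] F [-0.1 -0.4 -0.6] dp [130.5 -44.5 -52.6] turnz -0.1 t 22.43
```

```bash
python3 -m creep '[{"gripper":82,"dp":[0,0,-40],"turn":[0,0,0]},{"gripper":0,"dp":[0,0,-25],"turn":[0,0,0]},{"gripper":0,"dp":[45,-10,0],"turn":[0,0,0]},{"gripper":0,"dp":[45,-10,0],"turn":[0,0,0]},{"gripper":0,"dp":[40,-10,0],"turn":[0,0,0]},{"gripper":0,"dp":[0,0,0],"turn":[0,0,0]}]'
python3 - <<'E'
from h import *
go(G(-.055,-.15,1.508),.095,1.798);gp()
E
```

```text
clock: 23.18
ee_pos: [0.4284, 0.3196, 0.2215]
eef_rot: [-3.139, 0.0, 1.809]
force: [-0.2, -0.3, -0.7]
grip_width: -0.001
grasp_force: 0.0
pos [0.4284 0.3196 0.2215] rpy [-3.139  0.     1.809] F [-0.2 -0.3 -0.7] dp [ -6.6   2.9 126.5] turnz 0.6 t 23.18
th_tool 1.498 gate-frame [-0.0632 -0.1519] F [-0.2 -0.3 -0.7] q [ 0.49  0.24 -0.08  1.26  0.    1.82]
```

```bash
python3 -m creep '[{"gripper":0,"dp":[0,2,40],"turn":[0,0,0]},{"gripper":0,"dp":[0,0,45],"turn":[0,0,0]},{"gripper":0,"dp":[0,0,41],"turn":[0,0,0]},{"gripper":0,"dp":[-15,0,0],"turn":[0,0,0]},{"gripper":0,"dp":[-15,0,0],"turn":[0,0,0]},{"gripper":0,"dp":[-5,0,0],"turn":[0,0,0]},{"gripper":0,"dp":[-5,0,0],"turn":[0,0,0]},{"gripper":0,"dp":[-4,0,0],"turn":[0,0,0]}]'; python3 -c "
from h import *
gp()"
```

```text
clock: 24.18
ee_pos: [0.4434, 0.2758, 0.0981]
eef_rot: [3.14, -0.001, 1.805]
force: [-0.5, 1.1, 1.0]
grip_width: -0.001
grasp_force: 0.0
th_tool 1.502 gate-frame [-0.0165 -0.1478] F [-0.5  1.1  1. ] q [ 0.4   0.29 -0.33  0.95  0.    1.74]
```

```bash
python3 -m creep '[{"gripper":0,"dp":[-4,-0.4,0],"turn":[0,0,-1.5]},{"gripper":0,"dp":[-7,-0.6,0],"turn":[0,0,-2.5]},{"gripper":0,"dp":[-9.1,-0.8,0],"turn":[0,0,-3.5]},{"gripper":0,"dp":[-9.1,-0.8,0],"turn":[0,0,-3.5]},{"gripper":0,"dp":[-9.1,-0.8,0],"turn":[0,0,-3.5]},{"gripper":0,"dp":[-9.1,-0.8,0],"turn":[0,0,-3.5]},{"gripper":0,"dp":[-9.1,-0.8,0],"turn":[0,0,-3.5]},{"gripper":0,"dp":[-9.1,-0.8,0],"turn":[0,0,-3.5]}]'; python3 -c "
from h import *
gp()"
```

```text
clock: 25.18
ee_pos: [0.4638, 0.2138, 0.097]
eef_rot: [-3.141, -0.001, 2.245]
force: [-0.6, 1.6, 1.0]
grip_width: -0.0
grasp_force: 0.0
th_tool 1.062 gate-frame [-0.0168 -0.1494] F [-0.6  1.6  1. ] q [ 0.27  0.27 -0.35  0.95  0.    1.17]
```

```bash
python3 -m creep '[{"gripper":0,"dp":[-9.1,-0.8,0],"turn":[0,0,-3.5]},{"gripper":0,"dp":[-9.1,-0.8,0],"turn":[0,0,-3.5]},{"gripper":0,"dp":[-9.1,-0.8,0],"turn":[0,0,-3.5]},{"gripper":0,"dp":[-9.1,-0.8,0],"turn":[0,0,-3.5]},{"gripper":0,"dp":[-9.1,-0.8,0],"turn":[0,0,-3.5]},{"gripper":0,"dp":[-9.1,-0.8,0],"turn":[0,0,-3.5]},{"gripper":0,"dp":[-9.1,-0.8,0],"turn":[0,0,-3.5]},{"gripper":0,"dp":[-9.1,-0.8,0],"turn":[0,0,-3.5]}]'; python3 - <<'E'
from h import *
gp()
p=shot('scene','s10.png')
for d in pinpoint(p,'turps_pot_mid')[:3]:print(np.round(d['centre'],4),round(d['p'],2))
print(G(.071,-.12,.56))
E
```

```text
clock: 26.18
ee_pos: [0.5153, 0.1632, 0.0969]
eef_rot: [-3.141, -0.001, 2.733]
force: [-1.8, 0.8, 0.4]
grip_width: -0.0
grasp_force: 0.0
th_tool 0.573 gate-frame [-0.0176 -0.1501] F [-1.8  0.8  0.4] q [ 0.16  0.33 -0.28  0.97  0.    0.57]
[ 0.6816 -0.0632  0.0265] 0.66
[0.6099 0.1575 0.0601] 0.6
[0.61035577 0.15591903]
```

Pot is riding in the rack exactly where predicted. Continuing to about 0.15 rad.

```bash
python3 -m creep '[{"gripper":0,"dp":[-9.1,-0.8,0],"turn":[0,0,-3.5]},{"gripper":0,"dp":[-9.1,-0.8,0],"turn":[0,0,-3.5]},{"gripper":0,"dp":[-9.1,-0.8,0],"turn":[0,0,-3.5]},{"gripper":0,"dp":[-9.1,-0.8,0],"turn":[0,0,-3.5]},{"gripper":0,"dp":[-9.1,-0.8,0],"turn":[0,0,-3.5]},{"gripper":0,"dp":[-7.8,-0.7,0],"turn":[0,0,-3]},{"gripper":0,"dp":[-5.2,-0.5,0],"turn":[0,0,-2]},{"gripper":0,"dp":[-5.2,-0.5,0],"turn":[0,0,-2]}]'; python3 -c "
from h import *
gp()"
```

```text
clock: 27.28
ee_pos: [0.5758, 0.1437, 0.0969]
eef_rot: [-3.141, -0.001, -3.124]
force: [-1.9, 0.1, -1.0]
grip_width: 0.001
grasp_force: 0.0
th_tool 0.147 gate-frame [-0.0179 -0.15  ] F [-1.9  0.1 -1. ] q [ 0.11  0.42 -0.14  1.02 -0.    0.09]
```

```bash
for i in 1 2; do python3 -m creep '[{"gripper":0,"dp":[-3.2,-0.2,0],"turn":[0,0,-1.2]},{"gripper":0,"dp":[-3.2,-0.2,0],"turn":[0,0,-1.2]},{"gripper":0,"dp":[-1.6,0,0],"turn":[0,0,-0.6]}]' | egrep '^force'; python3 -c "
from h import *
gp()"; done
```

```text
force: [-2.9, -2.1, 0.6]
th_tool 0.096 gate-frame [-0.0178 -0.1499] F [-2.9 -2.1  0.6] q [ 0.11  0.43 -0.12  1.02 -0.    0.04]
force: [-1.7, -0.9, 1.0]
th_tool 0.044 gate-frame [-0.016  -0.1492] F [-1.7 -0.9  1. ] q [ 0.11  0.45 -0.09  1.03  0.   -0.01]
```

```bash
for i in 1 2 3; do python3 -m creep '[{"gripper":0,"dp":[-1.4,0,0],"turn":[0,0,-0.5]},{"gripper":0,"dp":[-1.4,0,0],"turn":[0,0,-0.5]},{"gripper":0,"dp":[0,0,0],"turn":[0,0,0]}]' | egrep '^force'; python3 -c "
from h import *
gp()"; done
```

```text
force: [-5.5, -1.0, 2.2]
th_tool 0.026 gate-frame [-0.0176 -0.1488] F [-5.5 -1.   2.2] q [ 0.11  0.45 -0.09  1.03  0.   -0.03]
force: [-11.3, -2.3, 5.1]
th_tool 0.009 gate-frame [-0.0202 -0.1484] F [-11.3  -2.3   5.1] q [ 0.11  0.46 -0.08  1.04 -0.   -0.05]
force: [-18.9, -3.8, 7.5]
th_tool -0.008 gate-frame [-0.0229 -0.1481] F [-18.9  -3.8   7.5] q [ 0.11  0.46 -0.07  1.05 -0.   -0.07]
```

```bash
python3 -m creep '[{"gripper":0,"dp":[8,0,0],"turn":[0,0,0]},{"gripper":0,"dp":[15,0,0],"turn":[0,0,0]},{"gripper":0,"dp":[40,0,0],"turn":[0,0,0]},{"gripper":0,"dp":[62,0,0],"turn":[0,0,0]},{"gripper":0,"dp":[50,0,0],"turn":[0,0,0]},{"gripper":0,"dp":[0,0,0],"turn":[0,0,0]}]'
python3 - <<'E'
from h import *
o=[]
for c,(x0,y0,x1,y1) in(('scene',(220,150,330,240)),('top',(215,140,315,222))):
    p=shot(c,c+'11.png')
    for f in(c+'0.png',c+'11.png'):
        o.append(cv2.resize(cv2.imread('pics/'+f)[y0:y1,x0:x1],(400,300),interpolation=2))
    for d in pinpoint(p,'thumb_pad')[:1]:print(np.round(d['centre'],4),d['p'])
cv2.imwrite('pics/cmp.png',np.vstack([np.hstack(o[:2]),np.hstack(o[2:])]))
E
```

```text
clock: 29.9
ee_pos: [0.4244, 0.1147, 0.0968]
eef_rot: [3.141, -0.002, -2.968]
force: [0.5, 0.3, -0.8]
grip_width: -0.0
grasp_force: 0.0
[0.5913 0.0917 0.1055] 0.6
[0.5858 0.087  0.1036] 0.57
```

View pics/cmp.png

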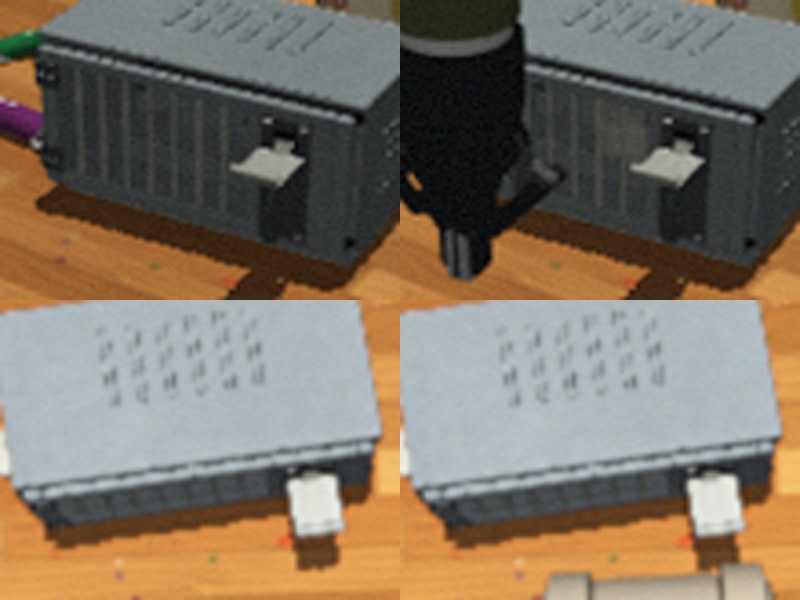

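```bash
python3 - <<'E'
import cv2,numpy as np
for c,(x0,y0,x1,y1),ref in(('scene',(280,188,310,210),(320,150,350,200)),('top',(284,184,304,204),(230,140,290,165))):
    a,b=[cv2.cvtColor(cv2.imread(f'pics/{c}{i}.png'),6).astype(np.float32) for i in('0','11')]
    for nm,(u0,v0,u1,v1) in(('pad',(x0,y0,x1,y1)),('locker',ref)):
        A=cv2.resize(a[v0:v1,u0:u1],None,fx=8,fy=8,interpolation=2);B=cv2.resize(b[v0-5:v1+5,u0-5:u1+5],None,fx=8,fy=8,interpolation=2)
        m=cv2.matchTemplate(B,A,5);_,s,_,l=cv2.minMaxLoc(m);print(c,nm,'shift px',(l[0]-40)/8,(l[1]-40)/8,round(s,3))
from h import *
for c,(x,y,z) in(('scene',(.5875,.087,.107)),('top',(.5875,.087,.107))):
    p=read_camera(c)
    def pr(X):
        T=np.linalg.inv(p['T']);q=(T[:3,:3]@X+T[:3,3])*[1,-1,-1];u=p['intrinsics']@q;return u[:2]/u[2]
    X=np.array([x,y,z]);print(c,'px per 5mm out',pr(X+[-.005,-.0008,0])-pr(X),'down',pr(X+[0,0,-.005])-pr(X))
E
```

```text
scene pad shift px 0.0 0.0 0.988
scene locker shift px 0.0 0.0 0.997
top pad shift px 0.0 0.0 0.998
top locker shift px 0.0 0.0 0.982
scene px per 5mm out [-0.97289701  0.98313473] down [-0.06343412  1.77364697]
top px per 5mm out [0.25026025 1.76239397] down [-0.02757916  0.33459624]
```

```bash
python3 -m creep '[{"gripper":0,"dp":[0,0,-30],"turn":[0,0,0]},{"gripper":0,"dp":[0,0,-40],"turn":[0,0,0]},{"gripper":0,"dp":[0,0,0],"turn":[0,0,0]},{"gripper":0,"dp":[0,0,0],"turn":[0,0,0]}]' && python3 -c "
from rig import *
print(close_job())"
```

```text
clock: 30.7
ee_pos: [0.4286, 0.1149, 0.1667]
eef_rot: [3.141, 0.0, -2.969]
force: [0.1, 0.2, 0.2]
grip_width: 0.004
grasp_force: 0.0
the job is handed in; nothing more can be done
None
```

The job is handed in at about 31 s: the turps pot stands in the gate's rack and the gate is shut, with gate and lever pad back in their starting places in the pictures, so I take it as latched; the final push reached about 20 N on the gate, slightly over the 18 N limit, and no verdict was shown.

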